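# Put the hole saws away on their storage board

### The job

Drilling is done: put the four hole saws standing about the bench away on the plywood storage board. Each belongs over the wooden plug made for it - the largest saw over the largest plug and so on down to the smallest - teeth down, fully down on the board and upright. Leave the tin of screws and the short bench dog where they are.

Things in the scene. Friction and masses are not known exactly. Their poses are not given: they have to be found in the camera images.
- saw_s: the smallest of four hole saws: a steel cup 32 mm across outside, 26 mm inside, 40 mm high, standing teeth down, with a 25 mm wide nut (z 40 to 48 mm) and a round 11 mm drive shank (z 48 to 90 mm) up from its middle; no pilot drill. Loose, 0.07 to 0.35 kg. Origin: centre of the mouth, at the teeth; z up along the shank. Grip the shank, above the nut.
- saw_m: the second smallest of four hole saws: a steel cup 44 mm across outside, 38 mm inside, 40 mm high, standing teeth down, with a 25 mm wide nut (z 40 to 48 mm) and a round 11 mm drive shank (z 48 to 90 mm) up from its middle; no pilot drill. Loose, 0.07 to 0.35 kg. Origin: centre of the mouth, at the teeth; z up along the shank. Grip the shank, above the nut.
- saw_l: the second largest of four hole saws: a steel cup 56 mm across outside, 50 mm inside, 40 mm high, standing teeth down, with a 25 mm wide nut (z 40 to 48 mm) and a round 11 mm drive shank (z 48 to 90 mm) up from its middle; no pilot drill. Loose, 0.07 to 0.35 kg. Origin: centre of the mouth, at the teeth; z up along the shank. Grip the shank, above the nut.
- saw_xl: the largest of four hole saws: a steel cup 68 mm across outside, 62 mm inside, 40 mm high, standing teeth down, with a 25 mm wide nut (z 40 to 48 mm) and a round 11 mm drive shank (z 48 to 90 mm) up from its middle; no pilot drill. Loose, 0.07 to 0.35 kg. Origin: centre of the mouth, at the teeth; z up along the shank. Grip the shank, above the nut.
- plug_s: the smallest of four round wooden plugs fixed on the plywood storage board: 18 mm across, 24 mm high with a bevelled top. It is the smallest saw's place (4 mm clear all round). The board is fixed, 164 mm square, 15 mm thick, its plugs 82 mm apart in a square. Origin: centre of the plug's foot, on the board's upper face (15 mm above the bench); z up.
- plug_m: the second smallest of four round wooden plugs fixed on the plywood storage board: 30 mm across, 24 mm high with a bevelled top. It is the second smallest saw's place (4 mm clear all round). The board is fixed, 164 mm square, 15 mm thick, its plugs 82 mm apart in a square. Origin: centre of the plug's foot, on the board's upper face (15 mm above the bench); z up.
- plug_l: the second largest of four round wooden plugs fixed on the plywood storage board: 42 mm across, 24 mm high with a bevelled top. It is the second largest saw's place (4 mm clear all round). The board is fixed, 164 mm square, 15 mm thick, its plugs 82 mm apart in a square. Origin: centre of the plug's foot, on the board's upper face (15 mm above the bench); z up.
- plug_xl: the largest of four round wooden plugs fixed on the plywood storage board: 54 mm across, 24 mm high with a bevelled top. It is the largest saw's place (4 mm clear all round). The board is fixed, 164 mm square, 15 mm thick, its plugs 82 mm apart in a square. Origin: centre of the plug's foot, on the board's upper face (15 mm above the bench); z up.
- tin: round open tin of wood screws, 67 mm across, 32 mm high, a bystander. Origin: centre of its underside.
- stop: short round wooden bench dog, 42 mm across, 22 mm high, a bystander. Origin: centre of its underside.
Things that resemble listed ones, but are neither listed nor needed, are in the scene too. Leave any purple look-alike of the saw_l alone.

How it is judged:
By the outcome, as a careful person would: the job done as asked, in the order asked, and still so for the second after the job is handed in, with the robot touching nothing.
It also fails if it takes over 104 s, if anything falls off the work surface, if the arm or the gripper's body presses on something with over 40 N, if the wrist force passes 120 N, or if a joint passes its speed limit or range.

### The arm

A 6-joint arm with a two-finger parallel gripper is mounted at the origin on a cart in front of the work surface, level with it; the furniture and walls round the work are solid. World frame = base frame: x ahead of the robot, y to its left, z up, the work surface at z = 0. Lengths are in m, angles in degrees, forces in N, time in s.
With the tool pointing down it reaches from about 0.25 to 0.725 m from the base axis. Payload 9.7 kg.
Tool frame: the origin (TCP) lies midway between the tips of the shut fingers; the grasp point (between the pads) lies 19 mm behind it (bot.pinch_z is the distance from the TCP to the grasp point, in m); z points along the fingers, y is the line along which they close (so a half turn about z gives the same grasp; the last joint's range is limited). The gripper opens to 85 mm and grips with 20 to 120 N. Pads are 22 mm wide; open, the fingers measure 114 mm over their backs; the gripper's body (76 mm by 85 mm) begins 54 mm behind the grasp point. The pads swing forward as they close: fully open they stand 13 mm farther back than shut.
Start: joints at [-63.713, 4.979, 10.078, 95.1, 0, 90], TCP at [0.244, -0.493, 0.231] pointing down, gripper open.
Joint ranges: [-179.16, 179.16], [-48.56, 103.87], [-65.8, 70.77], [-126.05, 130.52], [-82.76, 87.17], [-180, 180]. Speed limits (degrees/s): [127.2, 127.2, 147.25, 180, 180, 180].

### API

Orientations are given as [roll, pitch, yaw] about the fixed x, y, z axes, in that order (R = Rz(yaw) Ry(pitch) Rx(roll)).
In Python, from workcell import sensors, camera, ticket, bot gives the robot as it stands.
- The arm moves only by the shell command python3 -m handwheel 'ROWS' [FORCE]. ROWS is a JSON object of lists of equal length, an entry for each row: "gripper": the opening, from -1 (shut) to 1 (fully open); "slide": the shift along the tool's x, y, z in mm, a list of three; "yaw": the turn about the tool's z in rad. A call has 1 to 8 rows; each row shifts and turns the commanded pose from where the row before left it, along the tool's axes as they then stand; what a row does not reach is not made up. A row lasts 1/12 s, in which the tool goes at most 41.7 mm and 7.16 degrees, less where a joint would pass 70% of its speed; a pose out of reach is approached as far as the arm can. A call is refused whole if a number of a shift passes 41.7 or a number of a turn 0.125, either way. A call with a gripper value outside its range is refused whole. The fingers move at their own pace and stop on an object; FORCE is the grip in N (left out, the last holds). Time passes only in rows, so rows that do not move let the fingers close. It gives the time, the measured TCP pose, the force, the opening and the grip force at its end, in the units of the state.
- sensors.get_obs(): the state, without advancing time (a new reading comes with each control period).
- camera(name): name is "scene" or "top" or "wrist"; returns a dict with "img" (400x640x3 uint8, red, green, blue), "fx", "fy", "cx", "cy" (pixels), "R" (3x3) and "t" (3): a world point X has camera coordinates R X + t. Camera axes: x right, y down, z forward; pixel columns grow to the right and rows downward; lengths in m; the calibration is good to about 2 mm. A picture is of the moment at which its call begins. There is no depth.
- ticket.job_done(): hands the job in; it is judged then, once.
The state is a dict: "time": time; "q": joint angles; "qd": joint speeds; "joint_efforts": joint torques, N m; "ee_pos": TCP position; "tcp_rot": TCP orientation; "wrist_force": force on the tool from outside, world axes, zero at the start; "torque": the same for the moment, N m; "opening": finger opening in m; "grasp_force": force on a finger pad.
Only numpy, scipy, OpenCV 4.12 (cv2) and the standard library are available. Lean on these libraries where they do the work, as an engineer would, in place of code of your own. Each camera call takes 0.05 s, during which the arm holds its last target. There are 200 camera calls.

## Working session

There is one attempt and no reset: what is moved stays moved. The work goes in short steps, Python scripts to look and compute and a shell command to move; the robot and the scene stay as the last step left them, time stands still between calls to the robot, and variables do not carry over. Pictures are saved under pics/ and viewed, at most 14 in all, crops included, and the job is handed in when it is done.

```bash
mkdir -p pics; python3 - <<'E'
from workcell import sensors,camera,bot
import cv2,numpy as np,pickle
o=sensors.get_obs();print({k:np.round(v,3).tolist() for k,v in o.items()},bot.pinch_z)
d={}
for n in("top","scene"):
    c=camera(n);d[n]=c;cv2.imwrite(f"pics/{n}0.png",c["img"][:,:,::-1]);print(n,c["fx"],c["cx"],c["cy"],np.round(c["R"],3).tolist(),np.round(c["t"],3))
pickle.dump(d,open("c0.pkl","wb"))
E
```

```text
{'time': 0.0, 'q': [-63.712, 5.011, 10.034, 95.1, 0.001, 90.0], 'qd': [-0.082, -0.069, 0.126, 0.05, -0.089, 0.066], 'joint_efforts': [-0.0, -52.039, 46.48, 0.016, -0.0, 0.0], 'ee_pos': [0.243, -0.493, 0.231], 'tcp_rot': [-179.923, -0.001, 26.287], 'wrist_force': [-0.394, -0.135, 0.226], 'torque': [0.033, 0.003, -0.065], 'grasp_force': 0.0, 'opening': 0.085} 0.0187
top 363.77223173375666 312.9018323635336 194.9256966261452 [[-0.017, -0.999, 0.027], [-0.999, 0.016, -0.033], [0.033, -0.027, -0.999]] [0.247 0.48  1.157]
scene 382.6713579062673 315.32600525309033 195.85652297684234 [[-0.561, -0.828, -0.012], [-0.395, 0.281, -0.874], [0.727, -0.486, -0.485]] [0.476 0.152 0.73 ]
```

View pics/top0.png

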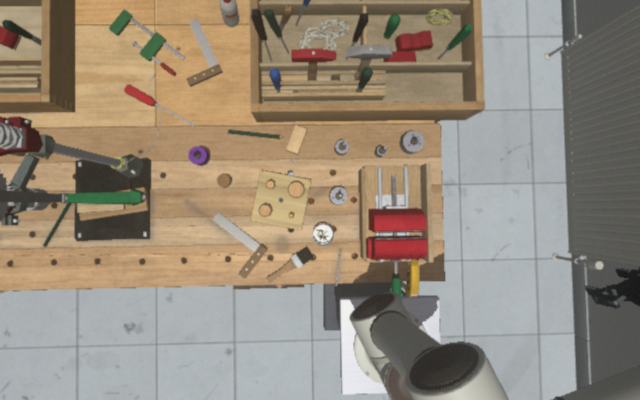

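View pics/scene0.png

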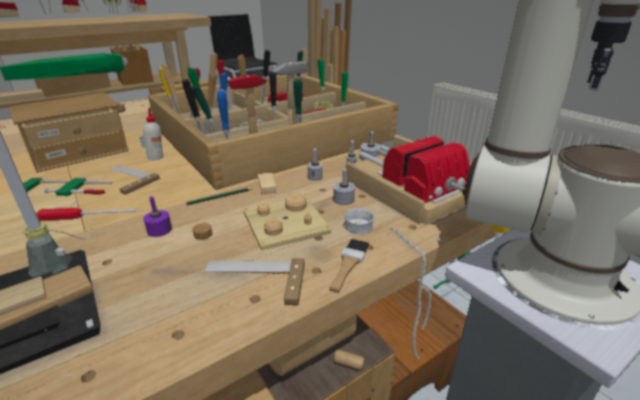

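The top view shows saw candidates at (341,146), (380,150), (412,141) and (338,195), plus the purple look-alike at (199,155). The tin is at (323,233), the dog at (224,180) and the board at (281,199). I'll enlarge this area.

```bash
python3 - <<'E'
import cv2,pickle
d=pickle.load(open("c0.pkl","rb"))
c=d["top"]["img"][120:252,240:436,::-1]
cv2.imwrite("pics/topc.png",cv2.resize(c,None,fx=4,fy=4,interpolation=cv2.INTER_CUBIC))
c=d["scene"]["img"][120:250,230:430,::-1]
cv2.imwrite("pics/scc.png",cv2.resize(c,None,fx=4,fy=4,interpolation=cv2.INTER_CUBIC))
E
```

```text
(no output)
```

View pics/topc.png

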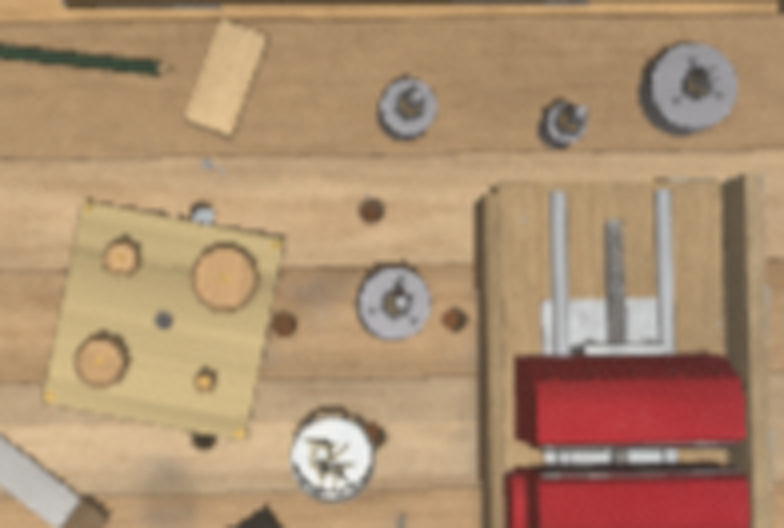

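View pics/scc.png

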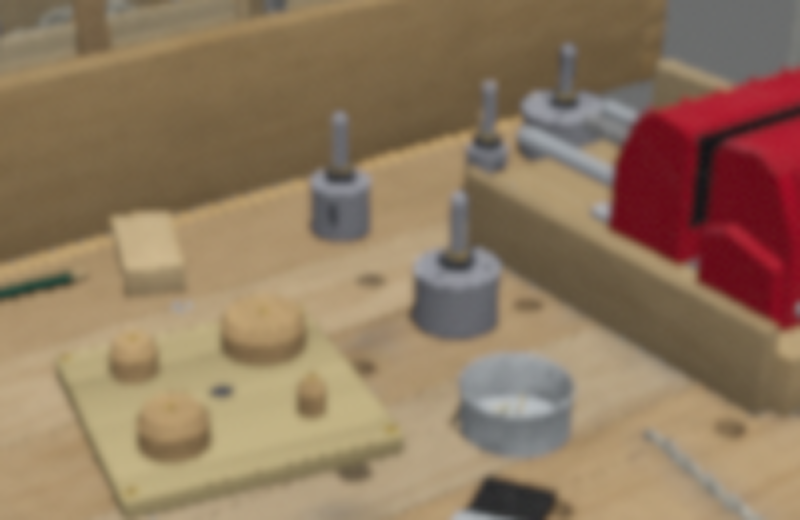

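The crops settle which is which. Saws in top-image pixels, by disc width at z = 40 mm:
- s: (382,149.5)
- m: (342,146)
- l: (339,195)
- xl: (413,141)

Plugs:
- s: (291,215)
- m: (270,184)
- l: (265,209.5)
- xl: (296,189)

The purple saw at (199,155) is the decoy. Next I'll turn these into positions.

```bash
cat > h.py <<'E'
import numpy as np,cv2
def ray(c,u,v,z):
    R=np.array(c["R"]);t=np.array(c["t"]);o=-R.T@t
    d=R.T@np.array([(u-c["cx"])/c["fx"],(v-c["cy"])/c["fy"],1]);return o+d*(z-o[2])/d[2]
def proj(c,X):
    p=np.array(c["R"])@np.array(X)+np.array(c["t"]);return np.array([c["fx"]*p[0]/p[2]+c["cx"],c["fy"]*p[1]/p[2]+c["cy"]])
def go(o,x,y,z=None,yaw=None):
    "shift along tool axes in mm to world x,y (tool down)"
    a=np.radians(o["tcp_rot"][2]);p=o["ee_pos"];dx,dy=x-p[0],y-p[1]
    return np.round(1e3*np.array([dx*np.cos(a)+dy*np.sin(a),dx*np.sin(a)-dy*np.cos(a),p[2]-(z if z is not None else p[2])]),1)
E
python3 - <<'E'
import pickle,numpy as np
from h import *
from workcell import sensors,camera
d=pickle.load(open("c0.pkl","rb"));t=d["top"];s=d["scene"];o=sensors.get_obs()
for n,(u,v),z in [("s",(568,118),.04),("m",(408,105),.04),("l",(395,300),.04),("xl",(692,84),.04),("ps",(205,380),.039),("pm",(121,255),.039),("pl",(101,358),.039),("pxl",(225,276),.039),("tin",(333,455),.032)]:
    X=ray(t,240+u/4-.375,120+v/4-.375,z);print(n,X.round(4),go(o,*X[:2]))
for n,(u,v) in [("s",(490,85)),("m",(340,116)),("l",(459,196)),("xl",(567,48))]:
    print("scene tip",n,ray(s,230+u/4-.375,120+v/4-.375,.09).round(4))
w=camera("wrist");print(w["fx"],np.round(w["R"],3).tolist(),(-np.array(w["R"]).T@w["t"]).round(3))
E
```

```text
s [0.623  0.0221 0.04  ] [ 568.3 -293.7    0. ]
m [0.6348 0.1472 0.04  ] [ 634.4 -400.6    0. ]
l [0.4829 0.1604 0.04  ] [ 504.  -479.7    0. ]
xl [ 0.6485 -0.0762  0.04  ] [ 547.7 -194.2    0. ]
ps [0.4236 0.3085 0.039 ] [ 516.4 -638.8    0. ]
pm [0.5213 0.3719 0.039 ] [ 632.  -652.4    0. ]
pl [0.4419 0.3884 0.039 ] [ 568.2 -702.2    0. ]
pxl [0.5037 0.2918 0.039 ] [ 580.9 -588.3    0. ]
tin [0.3634 0.2103 0.032 ] [ 418.9 -577.3    0. ]
scene tip s [0.6126 0.0292 0.09  ]
scene tip m [0.627  0.1517 0.09  ]
scene tip l [0.4744 0.1655 0.09  ]
scene tip xl [ 0.6397 -0.0691  0.09  ]
282.8144651490504 [[0.442, -0.897, -0.001], [-0.847, -0.418, 0.329], [-0.295, -0.144, -0.944]] [ 0.32  -0.456  0.373]
```

```bash
python3 -m handwheel '{"gripper":[0,0,0,0,0,0,0,0],"slide":[[39,-14,0],[39,-14,0],[39,-14,0],[39,-14,0],[39,-14,0],[39,-14,0],[39,-14,0],[39,-14,0]],"yaw":[0,0,0,0,0,0,0,0]}' 40
python3 -m handwheel '{"gripper":[0,0,0,0,0,0,0],"slide":[[38,-18,0],[38,-18,0],[38,-18,0],[38,-18,0],[38,-18,0],[20,-10,0],[0,0,0]],"yaw":[0,0,0,0,0,0,0]}'
python3 - <<'E'
from h import *
from workcell import sensors,camera
import pickle
w=camera("wrist");pickle.dump(w,open("w1.pkl","wb"));cv2.imwrite("pics/w1.png",w["img"][:,:,::-1])
E
```

```text
time: 0.82
ee_pos: [0.4747, -0.2527, 0.2312]
tcp_rot: [180.0, 0.0, 26.3]
wrist_force: [1.0, -0.6, 0.4]
opening: 0.0425
grasp_force: 0.0
time: 1.4
ee_pos: [0.6185, -0.0694, 0.2297]
tcp_rot: [-179.9, 0.0, 26.5]
wrist_force: [0.6, -0.8, 0.6]
opening: 0.0425
grasp_force: 0.0
```

View pics/w1.png

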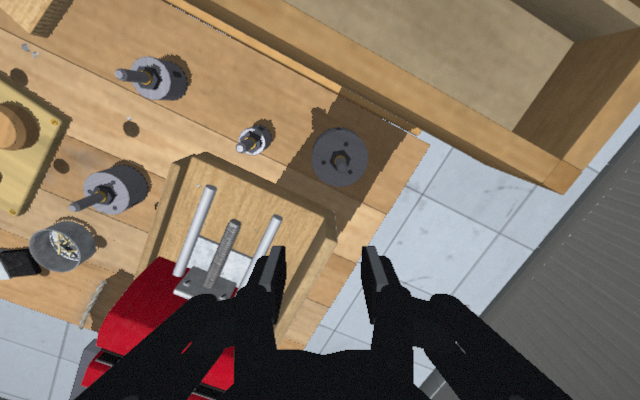

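The wrist view shows xl's shank tip and disc at about (341,158), and s with its disc at (254,141) and tip at (243,147). The m disc is at (152,79) with its tip at (121,73), and the l disc is at (112,189) with its tip at (77,206).

```bash
python3 - <<'E'
from h import *
from workcell import sensors
import pickle
w=pickle.load(open("w1.pkl","rb"));o=sensors.get_obs()
for n,a,b in [("xl",(341,158),(341,158)),("s",(254,140),(243,147)),("m",(152,78),(121,73)),("l",(112,189),(77,206))]:
    X=ray(w,*a,.04);Y=ray(w,*b,.09);print(n,X.round(4),Y.round(4),go(o,*X[:2],.055))
g=w["img"][110:210,290:392,::-1];g=cv2.resize(g,None,fx=5,fy=5,interpolation=cv2.INTER_CUBIC)
cv2.imwrite("pics/w1c.png",g)
E
```

```text
xl [ 0.6479 -0.0789  0.04  ] [ 0.655  -0.0719  0.09  ] [ 23.9  20.5 175. ]
s [0.6215 0.0209 0.04  ] [0.6214 0.0201 0.09  ] [ 44.8 -80.6 175. ]
m [0.6339 0.1442 0.04  ] [0.6346 0.144  0.09  ] [ 110.8 -185.5  175. ]
l [0.4887 0.1547 0.04  ] [0.4842 0.1555 0.09  ] [ -14.5 -259.6  175. ]
```

View pics/w1c.png

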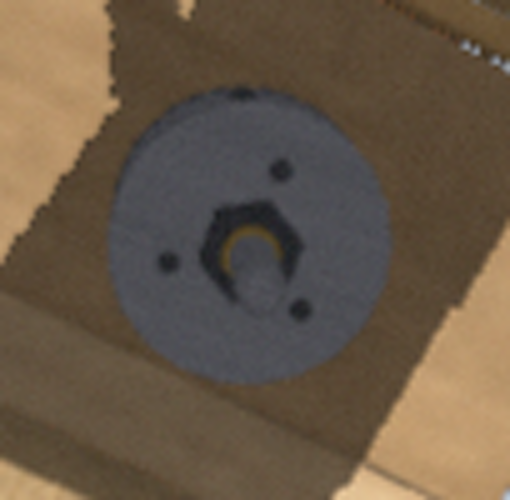

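Centre confirmed at px (340,158), and the shank leans to (342,167) by perspective. This is the largest disc, so it's saw_xl. Now I'll grasp it.

```bash
python3 -m handwheel '{"gripper":[0,0,0,0,0,0,0],"slide":[[24,20,0],[0,0,40],[0,0,40],[0,0,40],[0,0,30],[0,0,25],[0,0,0]],"yaw":[0,0,0,0,0,0,0]}' 40
python3 -m handwheel '{"gripper":[-1,-1,-1,-1,-1,-1],"slide":[[0,0,0],[0,0,0],[0,0,0],[0,0,0],[0,0,0],[0,0,0]],"yaw":[0,0,0,0,0,0]}' 40
python3 - <<'E'
from h import *
from workcell import camera
w=camera("wrist");cv2.imwrite("pics/w2.png",w["img"][:,:,::-1])
E
```

```text
time: 2.03
ee_pos: [0.6432, -0.0814, 0.0501]
tcp_rot: [-179.7, 0.4, 26.2]
wrist_force: [-0.3, -0.6, 0.1]
opening: 0.0425
grasp_force: 0.0
time: 2.53
ee_pos: [0.6474, -0.0807, 0.0577]
tcp_rot: [179.9, -0.1, 26.3]
wrist_force: [-1.5, 0.5, 4.1]
opening: 0.0091
grasp_force: 39.5
```

View pics/w2.png

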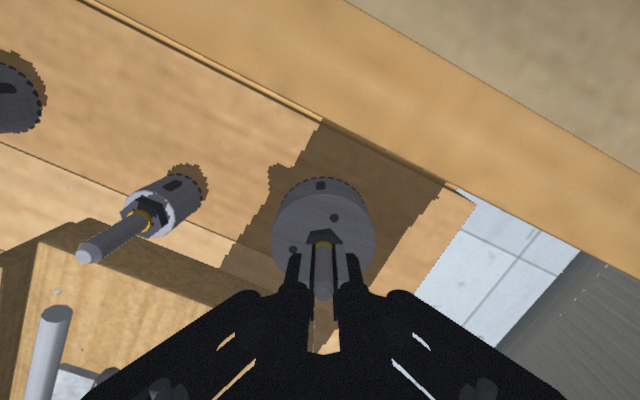

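```bash
python3 -m handwheel '{"gripper":[-1,-1,-1,-1,-1,-1,-1,-1],"slide":[[0,0,-30],[0,0,-40],[0,0,-40],[0,0,-30],[4,-40,0],[4,-40,0],[4,-40,0],[4,-40,0]],"yaw":[0,0,0,0,0,0,0,0]}' 60
python3 -m handwheel '{"gripper":[-1,-1,-1,-1],"slide":[[4,-40,0],[4,-40,0],[4,-40,0],[0,0,0]],"yaw":[0,0,0,0]}'
python3 - <<'E'
from h import *
from workcell import camera
import pickle
w=camera("wrist");cv2.imwrite("pics/w3.png",w["img"][:,:,::-1]);pickle.dump(w,open("w3.pkl","wb"))
E
```

```text
time: 3.25
ee_pos: [0.5896, 0.0711, 0.1962]
tcp_rot: [180.0, -0.0, 26.2]
wrist_force: [0.5, 1.0, -1.6]
opening: 0.0089
grasp_force: 58.8
time: 3.58
ee_pos: [0.5456, 0.1884, 0.1964]
tcp_rot: [-179.9, -0.0, 26.6]
wrist_force: [0.0, 0.0, -1.6]
opening: 0.009
grasp_force: 59.1
```

View pics/w3.png

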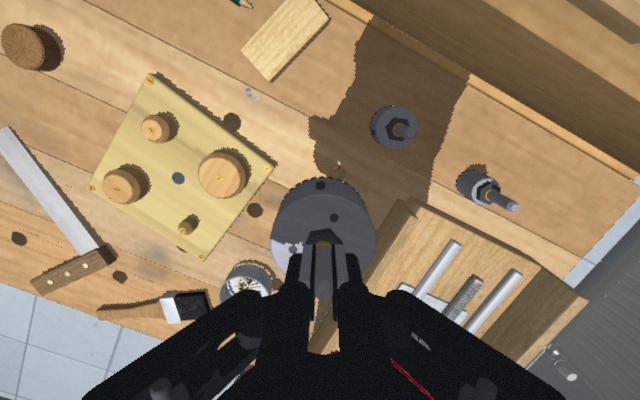

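The wrist view shows the board, with plug-top dots at about xl (219,177), m (155,127), l (118,187) and s (183,231). The held saw's disc is at (323,228), and the tin is at (245,285). I'll refine the dots by colour.

```bash
python3 - <<'E'
from h import *
import pickle
w=pickle.load(open("w3.pkl","rb"));g=w["img"]
hsv=cv2.cvtColor(g,cv2.COLOR_RGB2HSV)
m=cv2.inRange(hsv,(18,150,120),(32,255,255));m[:,280:]=0
n,l,st,ce=cv2.connectedComponentsWithStats(m)
for i in range(1,n):
    if st[i,4]>=3: print(st[i,4],ce[i].round(1))
c=g[60:270,80:280,::-1];cv2.imwrite("pics/w3c.png",cv2.resize(c,None,fx=2.8,fy=2.8,interpolation=cv2.INTER_CUBIC))
E
```

```text
30 [149.6  80.2]
21 [150.8 129.4]
17 [266.9 167.6]
18 [219.1 177.3]
8 [ 89.  187.1]
7 [ 92.4 187.7]
19 [116.3 188.9]
17 [182.1 230.8]
12 [200.9 256.8]
```

View pics/w3c.png

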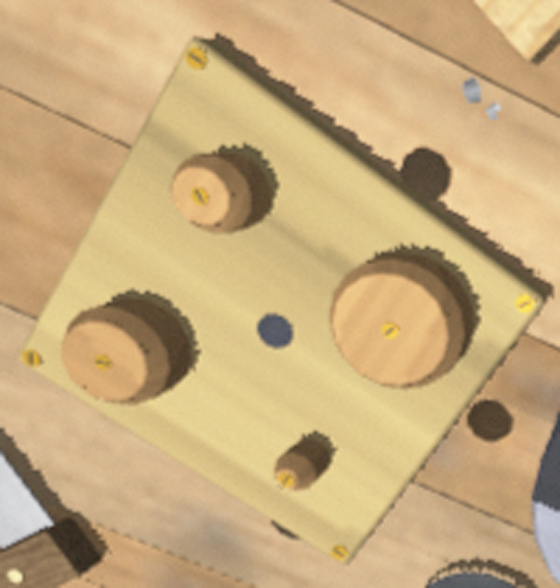

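```bash
python3 - <<'E'
from h import *
from workcell import sensors
import pickle
w=pickle.load(open("w3.pkl","rb"));o=sensors.get_obs()
P={n:ray(w,*p,.039)[:2] for n,p in dict(m=(151.2,129.4),xl=(219.1,177.3),l=(116.3,188.9),s=(182.1,230.8)).items()}
C=[ray(w,*p,.015)[:2] for p in [(149.6,80.2),(266.9,167.6),(200.9,256.8),(90.6,187.4)]]
print({k:v.round(4) for k,v in P.items()});print("plug ctr",np.mean(list(P.values()),0),"board ctr",np.mean(C,0))
for a,b in("m xl","xl s","s l","l m")and[("m","xl"),("xl","s"),("s","l"),("l","m")]:print(a,b,np.linalg.norm(P[a]-P[b]))
# square fit
k=["m","xl","s","l"];T=41*np.exp(1j*np.pi*(np.array([.75,.25,-.25,-.75])))*2**.5/1e3
c=np.mean(list(P.values()),0);z=np.array([complex(*(P[i]-c)) for i in k])
r=(z*T.conj()).sum();rot=np.angle(r);f=T*np.exp(1j*rot)
F={n:c+[v.real,v.imag] for n,v in zip(k,f)};print({n:v.round(4) for n,v in F.items()})
tz=o["ee_pos"][2]
for v in(226,229,232):
    X=ray(w,323,v,tz-.055+.0375+0.0);print("inhand",v,go(o,*X[:2]))
a=ray(w,323,190,tz-.0177)
pickle.dump(F,open("F.pkl","wb"));print(o["ee_pos"],go(o,*F["xl"]))
E
```

```text
{'m': array([0.5184, 0.3727]), 'xl': array([0.5014, 0.2927]), 'l': array([0.4379, 0.3901]), 's': array([0.4212, 0.3095])}
plug ctr [0.46971163 0.34122972] board ctr [0.46951844 0.34151333]
m xl 0.08176781445366846
xl s 0.08201410343337201
s l 0.08226892001993284
l m 0.08229689133603507
{'m': array([0.5183, 0.3729]), 'xl': array([0.5013, 0.2926]), 's': array([0.4211, 0.3096]), 'l': array([0.4381, 0.3898])}
inhand 226 [12.6 -1.9  0. ]
inhand 229 [10.6 -1.9  0. ]
inhand 232 [ 8.5 -1.9  0. ]
[0.54666417 0.18599137 0.1963679 ] [   7.2 -115.7    0. ]
```

```bash
python3 - <<'E'
from h import *
from workcell import sensors
import pickle
w=pickle.load(open("w3.pkl","rb"));o=sensors.get_obs();g=cv2.cvtColor(w["img"],cv2.COLOR_RGB2GRAY).astype(int)
print("col 330:",list(zip(range(172,204),g[172:204,330])))
for r in(205,215,225,235,245,255): 
    print(r,"L",g[r,264:282],"R",g[r,366:384])
a=np.radians(o["tcp_rot"][2]);tx=np.array([np.cos(a),np.sin(a)]);ty=np.array([np.sin(a),-np.cos(a)])
for x in(0,3,6,9,12):
    th=np.linspace(0,2*np.pi,361);z=o["ee_pos"][2]-.0177
    pts=np.array([proj(w,[*(np.array(o["ee_pos"][:2])+tx*(x/1e3+.034*np.cos(t))+ty*.034*np.sin(t)),z]) for t in th])
    print(x,"top",pts[:,1].min().round(1),"L",pts[pts[:,0].argmin()].round(1),"R",pts[pts[:,0].argmax()].round(1),"bot",pts[:,1].max().round(1))
E
```

```text
col 330: [(172, np.int64(81)), (173, np.int64(80)), (174, np.int64(77)), (175, np.int64(76)), (176, np.int64(63)), (177, np.int64(40)), (178, np.int64(46)), (179, np.int64(62)), (180, np.int64(71)), (181, np.int64(69)), (182, np.int64(68)), (183, np.int64(67)), (184, np.int64(70)), (185, np.int64(66)), (186, np.int64(69)), (187, np.int64(72)), (188, np.int64(73)), (189, np.int64(74)), (190, np.int64(72)), (191, np.int64(75)), (192, np.int64(74)), (193, np.int64(75)), (194, np.int64(80)), (195, np.int64(87)), (196, np.int64(88)), (197, np.int64(86)), (198, np.int64(81)), (199, np.int64(85)), (200, np.int64(82)), (201, np.int64(84)), (202, np.int64(84)), (203, np.int64(83))]
205 L [160 155 150 146 148 149 148 145 147 144 143 142 139 137 140 133 102  64] R [92 92 89 94 92 92 93 93 94 90 94 93 91 93 94 93 92 94]
215 L [180 182 180 181 180 179 177 177 178 178 181 179 151  72  74  83  84  86] R [82 74 77 83 91 89 93 95 93 96 93 96 91 94 92 93 94 91]
225 L [181 181 184 187 186 184 184 182 161  93  83  81  83  84  87  79  80  85] R [79 82 79 82 79 76 77 85 93 94 94 91 93 92 83 72 77 76]
235 L [170 168 164 163 161 153 116  81  83  79  77  81  80  82  77  81  78  80] R [82 82 84 81 83 81 85 84 79 74 78 72 75 77 79 78 77 81]
245 L [164 165 165 170 166 161 156 181 203 200 198 198 197 200 195 195 195 193] R [85 83 88 87 86 87 85 87 87 82 78 82 87 81 85 84 88 85]
255 L [168 165 166 162 169 165 167 161 156 178 193 192 190 189 190 191 189 188] R [84 85 86 86 85 87 84 84 80 84 86 86 86 87 89 90 94 99]
0 top 192.9 L [272.3 241.6] R [380.  240.8] bot 289.3
3 top 188.0 L [272.  237.3] R [380.3 236.5] bot 285.5
6 top 183.1 L [271.7 232.9] R [380.6 232.1] bot 281.7
9 top 178.1 L [271.4 228.5] R [380.9 227.7] bot 277.9
12 top 173.1 L [271.1 224.1] R [381.3 223.3] bot 274.0
```

```bash
python3 -m handwheel '{"gripper":[-1,-1,-1,-1,-1,-1,-1,-1],"slide":[[3,-38,0],[3,-38,0],[2,-38,0],[0,0,30],[0,0,30],[0,0,25],[0,0,0],[0,0,0]],"yaw":[0,0,0,0,0,0,0,0]}' 60
python3 - <<'E'
from h import *
from workcell import sensors,camera
import pickle
o=sensors.get_obs();w=camera("wrist");s=camera("scene");t=camera("top");pickle.dump((w,s,t),open("w4.pkl","wb"))
F=pickle.load(open("F.pkl","rb"));print(o["ee_pos"],go(o,*F["xl"]))
a=cv2.resize(s["img"][140:270,270:350],None,fx=4,fy=4,interpolation=cv2.INTER_CUBIC)
b=w["img"][100:360,80:460];b=cv2.resize(b,None,fx=1.2,fy=1.2)
im=np.zeros((520,800,3),np.uint8);im[:,:320]=a;im[:312,330:330+456]=b
b=cv2.resize(t["img"][160:210,250:330],None,fx=4,fy=4);im[316:516,330:650]=b
cv2.imwrite("pics/w4.png",im[:,:,::-1])
E
```

```text
time: 4.3
ee_pos: [0.5117, 0.2735, 0.1105]
tcp_rot: [-179.3, 0.2, 27.8]
wrist_force: [-0.1, 0.4, -1.8]
opening: 0.0085
grasp_force: 59.3
[0.51167137 0.27353598 0.11053854] [ -0.2 -21.7   0. ]
```

View pics/w4.png

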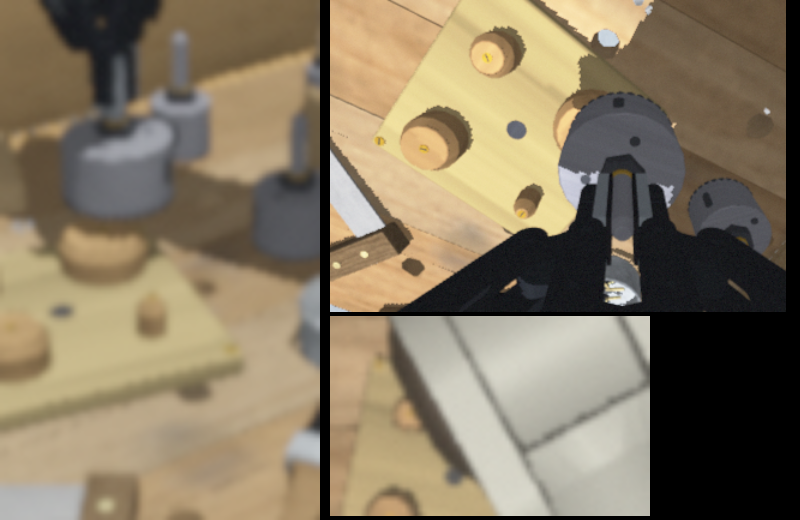

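The combined view shows the saw about 20 mm short of the plug, because the last rows were clipped. The plug top peeks out at the disc's left edge, so I'll close the gap in smaller steps.

```bash
python3 -m handwheel '{"gripper":[-1,-1,-1,-1],"slide":[[0,-10,0],[1,-10,0],[0,0,0],[0,0,0]],"yaw":[0,0,0,0]}' 60
python3 - <<'E'
from h import *
from workcell import sensors,camera
import pickle
w=camera("wrist");o=sensors.get_obs();pickle.dump(w,open("w5.pkl","wb"))
F=pickle.load(open("F.pkl","rb"));print(o["ee_pos"],o["tcp_rot"],{k:go(o,*F[k]) for k in F})
hsv=cv2.cvtColor(w["img"],cv2.COLOR_RGB2HSV)
m=cv2.inRange(hsv,(18,150,120),(32,255,255))
n,l,st,ce=cv2.connectedComponentsWithStats(m)
for i in range(1,n):
    if st[i,4]>=8: X=ray(w,*ce[i],.039);print(st[i,4],ce[i].round(1),X[:2].round(4),ray(w,*ce[i],.015)[:2].round(4))
E
```

```text
time: 4.78
ee_pos: [0.508, 0.2851, 0.1121]
tcp_rot: [-178.9, -0.0, 28.8]
wrist_force: [-0.3, -0.2, -2.5]
opening: 0.0089
grasp_force: 59.3
[0.50791667 0.28483517 0.11188807] [-1.78884889e+02 -1.26454345e-02  2.87585209e+01] {'m': array([ 51.5, -72.2,   0. ]), 'xl': array([ -2., -10.,   0.]), 's': array([-64.2, -63.5,   0. ]), 'l': array([ -10.7, -125.6,    0. ])}
55 [228.   81.9] [0.5614 0.3918] [0.5589 0.3996]
36 [229.1 148.6] [0.5181 0.3731] [0.5107 0.3787]
57 [569.6 163.5] [0.6332 0.1413] [0.6387 0.1211]
12 [133.5 214.8] [0.4284 0.4221] [0.411  0.4332]
15 [137.7 215.9] [0.4291 0.4187] [0.4118 0.4295]
32 [174.1 222.9] [0.438  0.3899] [0.4217 0.3974]
24 [252.7 278. ] [0.4211 0.3101] [0.4029 0.3087]
```

```bash
python3 - <<'E'
from workcell import sensors
import numpy as np
o=sensors.get_obs();print(np.round(o["q"],2),np.round(o["qd"],2),np.round(o["joint_efforts"],1),np.round(o["wrist_force"],1))
E
```

```text
[ 28.74   8.66   0.92  82.24   1.12 179.98] [-0.12  0.1  -0.32  0.01  0.1   0.11] [  0.2 -57.8  48.2  -0.    0.1  -0. ] [ 0.2  0.4 -1.9]
```

Joint 6 sits at its 180° limit (yaw = q1 + 180 − q6), so I'll turn the tool toward a larger world yaw.

```bash
python3 -m handwheel '{"gripper":[-1,-1,-1,-1,-1,-1,-1],"slide":[[0,0,-10],[0,0,0],[0,0,0],[0,0,0],[0,0,0],[0,0,0],[0,0,0]],"yaw":[-0.12,-0.12,-0.12,-0.12,-0.12,0,0]}' 60
python3 - <<'E'
from h import *
from workcell import sensors,camera
import pickle
w=camera("wrist");o=sensors.get_obs();pickle.dump(w,open("w5.pkl","wb"))
F=pickle.load(open("F.pkl","rb"));print(np.round(o["q"],1),o["ee_pos"],o["tcp_rot"],{k:go(o,*F[k]) for k in F})
hsv=cv2.cvtColor(w["img"],cv2.COLOR_RGB2HSV)
m=cv2.inRange(hsv,(18,150,120),(32,255,255))
n,l,st,ce=cv2.connectedComponentsWithStats(m)
for i in range(1,n):
    if st[i,4]>=8: X=ray(w,*ce[i],.039);print(st[i,4],ce[i].round(1),X[:2].round(4),ray(w,*ce[i],.015)[:2].round(4))
E
```

```text
time: 5.42
ee_pos: [0.508, 0.2843, 0.1216]
tcp_rot: [-179.1, -0.6, 62.9]
wrist_force: [0.8, -0.2, -2.5]
opening: 0.0088
grasp_force: 59.2
[ 28.7   8.6   1.9  83.3   1.1 145.8] [0.50797865 0.28437333 0.12159495] [-179.06539764   -0.61697844   62.85978337] {'m': array([ 83.5, -31.2,   0. ]), 'xl': array([ 4.3, -9.7,  0. ]), 's': array([-17.2, -88.8,   0. ]), 'l': array([  62. , -110.3,    0. ])}
61 [315.1  47.7] [0.5578 0.3955] [0.5588 0.3997]
47 [142.6 100.6] [0.4246 0.4239] [0.4114 0.4311]
42 [282.3 104.4] [0.5179 0.3729] [0.5146 0.3747]
40 [183.  132.8] [0.4379 0.3902] [0.4261 0.3938]
28 [221.8 225.6] [0.421 0.31 ] [0.4074 0.3051]
28 [210.8 254.5] [0.3961 0.2907] [0.3799 0.2836]
31 [518.2 281. ] [0.6348 0.1403] [0.644  0.1172]
```

```bash
python3 -m handwheel '{"gripper":[-1,-1,-1,-1,-1],"slide":[[4,-9,0],[0,0,10],[0,0,10],[0,0,0],[0,0,0]],"yaw":[0,0,0,0,0]}' 60
python3 - <<'E'
from h import *
from workcell import sensors,camera
import pickle
w=camera("wrist");s=camera("scene");o=sensors.get_obs();pickle.dump((w,s),open("w6.pkl","wb"))
F=pickle.load(open("F.pkl","rb"));print(np.round(o["q"],1),o["ee_pos"],o["tcp_rot"],go(o,*F["xl"]))
im=np.zeros((560,800,3),np.uint8);im[:,:400]=cv2.resize(s["img"][130:242,260:340],(400,560),interpolation=cv2.INTER_CUBIC)
im[:400,400:]=w["img"][:,120:520]
cv2.imwrite("pics/w6.png",im[:,:,::-1])
E
```

```text
time: 5.88
ee_pos: [0.5009, 0.2921, 0.1004]
tcp_rot: [-179.0, -0.5, 63.1]
wrist_force: [-0.7, 0.7, -1.7]
opening: 0.009
grasp_force: 59.2
[ 29.7   8.5  -0.4  81.1   1.1 146.6] [0.50153265 0.29229174 0.10164413] [-179.0608196    -0.6086562    63.08617777] [ 0.2 -0.3  0. ]
```

View pics/w6.png

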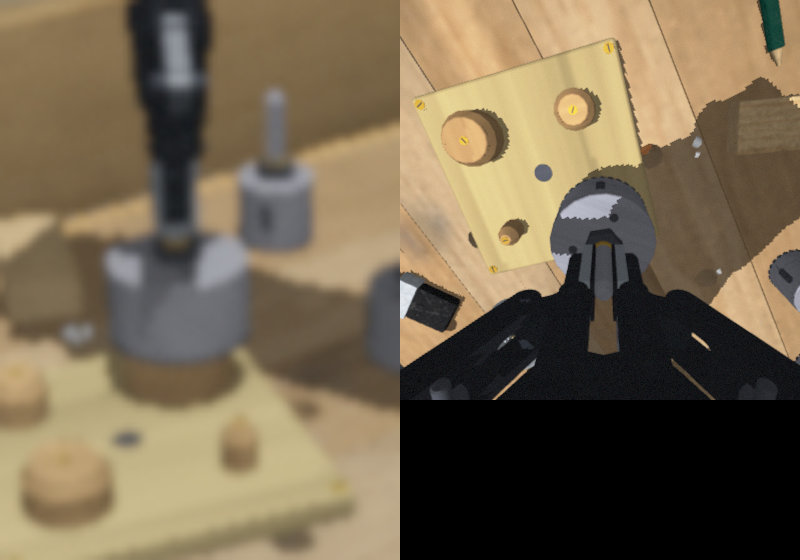

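The saw sits centred over the big plug: in the scene half, the cup's mid-column is at 177 and the plug's at 176. Lowering now.

```bash
python3 -m handwheel '{"gripper":[-1,-1,-1,-1],"slide":[[0,0,8],[0,0,7],[0,0,0],[0,0,0]],"yaw":[0,0,0,0]}' 60
python3 -m handwheel '{"gripper":[-1,-1,-1,-1,-1],"slide":[[0,0,5],[0,0,4],[0,0,3],[0,0,1],[0,0,0]],"yaw":[0,0,0,0,0]}' 60
```

```text
time: 6.32
ee_pos: [0.5011, 0.2924, 0.086]
tcp_rot: [-179.0, -0.6, 63.1]
wrist_force: [-0.2, 0.0, -1.7]
opening: 0.0088
grasp_force: 59.2
time: 6.73
ee_pos: [0.5012, 0.2929, 0.0736]
tcp_rot: [-179.1, -0.6, 63.1]
wrist_force: [0.2, -0.7, -2.0]
opening: 0.0087
grasp_force: 59.2
```

```bash
python3 -m handwheel '{"gripper":[-1,-1,-1],"slide":[[0,0,1],[0,0,0],[0,0,0]],"yaw":[0,0,0]}' 60
python3 -m handwheel '{"gripper":[-1,-1,-1],"slide":[[0,0,1],[0,0,0],[0,0,0]],"yaw":[0,0,0]}' 60
```

```text
time: 6.98
ee_pos: [0.5014, 0.2931, 0.0733]
tcp_rot: [-179.1, -0.7, 63.1]
wrist_force: [-1.9, 1.6, 2.7]
opening: 0.0089
grasp_force: 59.7
time: 7.23
ee_pos: [0.5015, 0.2933, 0.0731]
tcp_rot: [-179.1, -0.7, 63.1]
wrist_force: [-3.6, 0.6, 8.7]
opening: 0.0087
grasp_force: 60.4
```

```bash
python3 -m handwheel '{"gripper":[-0.2,-0.2,-0.2,-0.2,-0.2,-0.2,-0.2,-0.2],"slide":[[0,0,0],[0,0,0],[0,0,0],[0,0,-5],[0,0,-30],[0,0,-40],[0,0,-40],[0,0,0]],"yaw":[0,0,0,0,0,0,0,0]}' 60
python3 - <<'E'
from h import *
from workcell import sensors
o=sensors.get_obs();print(np.round(o["q"],1),o["tcp_rot"][2],go(o,.6215,.0207,.057))
E
```

```text
time: 7.9
ee_pos: [0.5044, 0.2918, 0.1955]
tcp_rot: [-179.4, -1.1, 63.1]
wrist_force: [1.2, 1.1, 0.6]
opening: 0.0338
grasp_force: 0.0
[ 29.5   8.3   9.7  90.8   1.1 146.4] 63.098993354432736 [-188.8  227.1  138.5]
```

```bash
python3 -m handwheel '{"gripper":[-0.2,-0.2,-0.2,-0.2,-0.2,-0.2,-0.2,-0.2],"slide":[[-27,32.4,0],[-27,32.4,0],[-27,32.4,0],[-27,32.4,0],[-27,32.4,0],[-27,32.4,0],[-27,32.7,0],[0,0,0]],"yaw":[0,0,0,0,0,0,0,0]}' 60
python3 - <<'E'
from h import *
from workcell import sensors,camera
import pickle
w=camera("wrist");o=sensors.get_obs();pickle.dump(w,open("w7.pkl","wb"))
print(np.round(o["q"],1),o["ee_pos"],o["tcp_rot"],go(o,.6215,.0207,.057),proj(w,[.6215,.0207,.09]),proj(w,[.6215,.0207,.04]),proj(w,[.6343,.144,.04]))
cv2.imwrite("pics/w7.png",w["img"][:,:,::-1])
E
```

```text
time: 8.57
ee_pos: [0.6197, 0.0169, 0.1803]
tcp_rot: [-179.1, -0.5, 62.8]
wrist_force: [0.8, 0.3, 0.5]
opening: 0.0345
grasp_force: 0.0
[  1.4  14.5  15.2  91.3   1.  118.5] [0.61879911 0.0195034  0.18045165] [-179.04780746   -0.57944617   62.8214091 ] [  2.3   1.9 123.5] [323.75052041 200.28727439] [324.40071494 184.85188987] [275.00669134  62.137143  ]
```

View pics/w7.png

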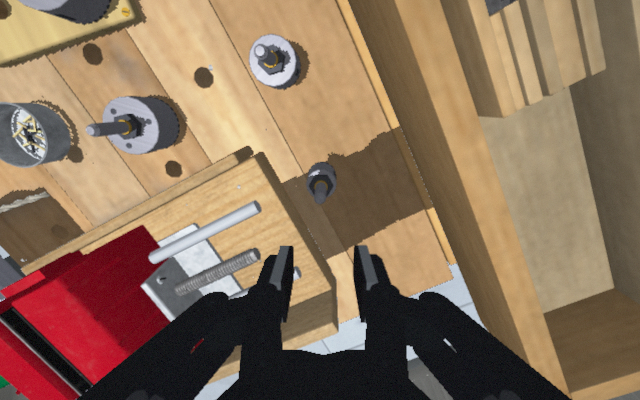

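The s tip is at (321,198) and its disc at (322,182), within 2 mm of prediction. The vise frame is near the left finger, so I'll turn the tool back before descending.

```bash
cat >> h.py <<'E'
from scipy.spatial.transform import Rotation
def go(o,x,y,z=None):
    R=Rotation.from_euler("xyz",o["tcp_rot"],degrees=True).as_matrix();p=np.array(o["ee_pos"])
    return np.round(1e3*R.T@(np.array([x,y,p[2] if z is None else z])-p),1)
E
python3 -m handwheel '{"gripper":[-0.3,-0.3,-0.3,-0.3,-0.3,-0.3],"slide":[[0,0,0],[0,0,0],[0,0,0],[0,0,0],[0,0,0],[0,0,0]],"yaw":[0.12,0.12,0.12,0.12,0.1,0]}' 60
python3 - <<'E'
from h import *
from workcell import sensors,camera
import pickle
w=camera("wrist");o=sensors.get_obs();pickle.dump(w,open("w8.pkl","wb"))
print(o["ee_pos"],o["tcp_rot"],go(o,.6215,.0207,.0575),proj(w,[.6215,.0207,.09]))
# shank tip: print a small grey patch summary
g=cv2.cvtColor(w["img"],cv2.COLOR_RGB2HSV)
u,v=proj(w,[.6215,.0207,.065]).astype(int)
m=cv2.inRange(g[v-45:v+45,u-45:u+45],(0,0,20),(179,70,150))
n,l,st,ce=cv2.connectedComponentsWithStats(m)
for i in range(1,n):
    if st[i,4]>60: print(st[i],ce[i]+[u-45,v-45])
print(proj(w,[.6215,.0207,.04]))
E
```

```text
time: 9.12
ee_pos: [0.6177, 0.024, 0.1813]
tcp_rot: [-178.9, -0.0, 29.7]
wrist_force: [0.7, -0.3, 0.4]
opening: 0.0299
grasp_force: 0.0
[0.61774045 0.02399389 0.1813192 ] [-1.78874187e+02 -2.33666788e-02  3.00280112e+01] [  1.6   7.2 123.7] [329.73410633 202.40327106]
[ 27  17  31  44 941] [326.34112646 184.88947928]
[329.61658872 186.29840998]
```

```bash
python3 -m handwheel '{"gripper":[-0.3,-0.3,-0.3,-0.3,-0.3,-0.3],"slide":[[2,6,30],[0,0,35],[0,0,30],[0,0,20],[0,0,8],[0,0,0]],"yaw":[0,0,0,0,0,0]}' 40
python3 -m handwheel '{"gripper":[-1,-1,-1,-1,-1,-1],"slide":[[0,0,0],[0,0,0],[0,0,0],[0,0,0],[0,0,0],[0,0,0]],"yaw":[0,0,0,0,0,0]}' 60
```

```text
time: 9.67
ee_pos: [0.6202, 0.0214, 0.0561]
tcp_rot: [-178.8, 0.2, 30.0]
wrist_force: [0.0, -0.1, 0.8]
opening: 0.0298
grasp_force: 0.0
time: 10.17
ee_pos: [0.6223, 0.0211, 0.0595]
tcp_rot: [-178.9, -0.1, 29.9]
wrist_force: [-0.6, 0.4, 6.1]
opening: 0.0089
grasp_force: 59.3
```

```bash
python3 -m handwheel '{"gripper":[-1,-1,-1,-1,-1,-1,-1,-1],"slide":[[0,0,-20],[0,0,-40],[0,0,-40],[0,0,-25],[0,0,0],[0,0,0],[0,0,0],[0,0,0]],"yaw":[0,0,-0.12,-0.12,-0.12,-0.12,-0.12,0]}' 60
python3 - <<'E'
from h import *
from workcell import sensors
import pickle
F=pickle.load(open("F.pkl","rb"));o=sensors.get_obs();print(o["tcp_rot"],go(o,*F["s"],.18))
E
```

```text
time: 10.83
ee_pos: [0.6227, 0.0189, 0.1832]
tcp_rot: [-179.1, -0.7, 64.6]
wrist_force: [-0.3, 0.2, -1.1]
opening: 0.0088
grasp_force: 58.7
[-179.09489197   -0.65374481   64.57311106] [ 175.9 -306.8   10. ]
```

```bash
python3 -m handwheel '{"gripper":[-1,-1,-1,-1,-1,-1,-1,-1],"slide":[[18,-31,1],[18,-31,1],[18,-31,1],[18,-31,1],[18,-31,1],[18,-31,1],[18,-31,1],[18,-31,1]],"yaw":[0,0,0,0,0,0,0,0]}' 60
python3 -m handwheel '{"gripper":[-1,-1,-1,-1],"slide":[[16,-29,1],[16,-30,1],[0,0,0],[0,0,0]],"yaw":[0,0,0,0]}' 60
python3 - <<'E'
from h import *
from workcell import sensors
import pickle
F=pickle.load(open("F.pkl","rb"));o=sensors.get_obs();print(np.round(o["q"],1),o["tcp_rot"],go(o,*F["s"],.103))
E
```

```text
time: 11.5
ee_pos: [0.4605, 0.2576, 0.1807]
tcp_rot: [-179.1, -0.7, 64.0]
wrist_force: [0.3, 0.6, -1.8]
opening: 0.0088
grasp_force: 58.9
time: 11.83
ee_pos: [0.4215, 0.3121, 0.1799]
tcp_rot: [-179.1, -0.6, 64.2]
wrist_force: [0.2, -0.3, -0.4]
opening: 0.0088
grasp_force: 59.0
[ 35.9   0.6  -0.2  89.1   1.1 151.7] [-179.08090641   -0.63982446   64.22609276] [-3.3  2.  76.9]
```

```bash
cat >> h.py <<'E'
def cup(c,x,y,zb,r,dv=30):
    "grey columns of a cup near (x,y), bottom zb, in scene camera: measured vs expected mid column"
    a=proj(c,[x,y,zb+.012]);u,v=a.round().astype(int);s=cv2.cvtColor(c["img"],cv2.COLOR_RGB2HSV)[v-1:v+2,u-dv:u+dv,1].mean(0)
    return a.round(1),u-dv,s.astype(int).tolist()
E
python3 -m handwheel '{"gripper":[-1,-1,-1,-1,-1],"slide":[[-3,2,25],[0,0,25],[0,0,25],[0,0,0],[0,0,0]],"yaw":[0,0,0,0,0]}' 60
python3 - <<'E'
from h import *
from workcell import sensors,camera
import pickle
F=pickle.load(open("F.pkl","rb"));c=camera("scene");o=sensors.get_obs();pickle.dump(c,open("s9.pkl","wb"))
print(o["tcp_rot"],o["ee_pos"],go(o,*F["s"],.0745))
print(cup(c,*F["s"],o["ee_pos"][2]-.0595,.016,20))
print("xl",cup(c,*F["xl"],.015,.034))
d=pickle.load(open("c0.pkl","rb"))["scene"]
# plug s columns in the original view
print("plug s",proj(d,[*F["s"],.030]),cup(d,*F["s"],.018,.009,20))
E
```

```text
time: 12.25
ee_pos: [0.4222, 0.3074, 0.1042]
tcp_rot: [-179.0, -0.5, 64.1]
wrist_force: [-0.3, -0.4, -0.6]
opening: 0.0086
grasp_force: 59.0
[-179.08997927   -0.64681391   64.11877858] [0.42284187 0.30807232 0.10574385] [ 0.3 -1.7 31.3]
(array([307.8, 205.5]), np.int64(288), [15, 15, 13, 16, 14, 13, 14, 14, 15, 17, 14, 15, 16, 14, 13, 15, 14, 16, 14, 14, 11, 13, 14, 16, 14, 14, 14, 4, 36, 73, 85, 84, 83, 82, 81, 81, 83, 83, 81, 79])
xl (array([296. , 200.9]), np.int64(266), [79, 78, 79, 81, 82, 84, 84, 85, 85, 85, 87, 87, 88, 88, 82, 63, 18, 12, 14, 13, 14, 14, 15, 15, 14, 16, 16, 14, 14, 14, 16, 14, 16, 14, 15, 13, 15, 14, 13, 14, 14, 16, 17, 16, 17, 15, 14, 14, 12, 8, 51, 81, 89, 90, 90, 91, 92, 88, 90, 87])
plug s [308.11588439 216.19739744] (array([308.1, 216.2]), np.int64(288), [74, 78, 79, 78, 78, 79, 79, 79, 79, 79, 79, 80, 79, 78, 79, 82, 89, 98, 103, 104, 104, 101, 96, 88, 81, 80, 79, 79, 79, 80, 80, 80, 81, 82, 81, 80, 83, 85, 86, 88])
```

```bash
python3 - <<'E'
from h import *
import pickle
F=pickle.load(open("F.pkl","rb"));d=pickle.load(open("c0.pkl","rb"))["scene"];c=pickle.load(open("s9.pkl","rb"))
im=np.zeros((560,800,3),np.uint8)
im[:,:400]=cv2.resize(d["img"][180:236,270:310+0],(400,560),interpolation=cv2.INTER_CUBIC)
im[:,400:]=cv2.resize(c["img"][180:236,280:320],(400,560),interpolation=cv2.INTER_CUBIC)
for n in F: print(n,proj(d,[*F[n],.039]),cup(d,*F[n],.020,.03,26)[1:])
E
```

```text
m [263.26991799 203.36408101] (np.int64(237), [88, 88, 86, 86, 84, 83, 83, 82, 82, 81, 79, 78, 77, 75, 75, 76, 77, 76, 76, 77, 84, 93, 98, 99, 100, 100, 102, 99, 99, 100, 99, 95, 87, 82, 80, 80, 80, 80, 80, 80, 80, 80, 80, 80, 81, 80, 81, 86, 94, 103, 109, 108])
xl [295.86342901 196.663315  ] (np.int64(270), [78, 77, 75, 73, 70, 68, 71, 74, 76, 75, 75, 76, 76, 77, 81, 88, 96, 98, 98, 98, 98, 98, 99, 99, 101, 103, 104, 101, 99, 99, 98, 98, 99, 101, 102, 98, 89, 83, 80, 79, 76, 76, 76, 76, 75, 74, 75, 74, 75, 75, 77, 78])
s [308.0310919  212.82751784] (np.int64(282), [78, 76, 73, 71, 71, 75, 77, 78, 80, 79, 79, 79, 79, 79, 78, 79, 79, 79, 78, 77, 79, 80, 85, 93, 101, 105, 105, 99, 92, 85, 80, 79, 79, 78, 79, 80, 80, 82, 84, 85, 85, 84, 86, 86, 87, 88, 88, 89, 89, 89, 90, 91])
l [273.24164976 220.57100572] (np.int64(247), [79, 83, 87, 84, 82, 79, 79, 79, 79, 79, 79, 78, 79, 78, 78, 79, 82, 88, 95, 99, 99, 99, 99, 101, 103, 105, 103, 101, 100, 100, 100, 100, 101, 102, 95, 87, 82, 80, 80, 80, 79, 79, 79, 79, 80, 79, 78, 79, 79, 79, 78, 78])
```

```bash
python3 - <<'E'
from h import *
from workcell import camera,sensors
import pickle
F=pickle.load(open("F.pkl","rb"));c=pickle.load(open("s9.pkl","rb"));w=camera("wrist")
im=np.zeros((560,800,3),np.uint8)
im[:,:400]=cv2.resize(c["img"][165:235,275:325],(400,560),interpolation=cv2.INTER_CUBIC)
im[:400,400:]=w["img"][:,120:520]
u=proj(c,[*F["s"],.045]);print("plug axis in left pane",(u-[275,165])*8,"wrist axis pane",proj(w,[*F["s"],.046])+[280,0],proj(w,[*F["s"],.086])+[280,0])
o=sensors.get_obs();print(proj(w,[*o["ee_pos"][:2],.086])+[280,0])
cv2.imwrite("pics/w9.png",im[:,:,::-1])
E
```

```text
plug axis in left pane [263.79270278 364.49619643] wrist axis pane [600.61357939 217.48665466] [599.08107447 241.06643416]
[602.78239478 241.18626372]
```

View pics/w9.png

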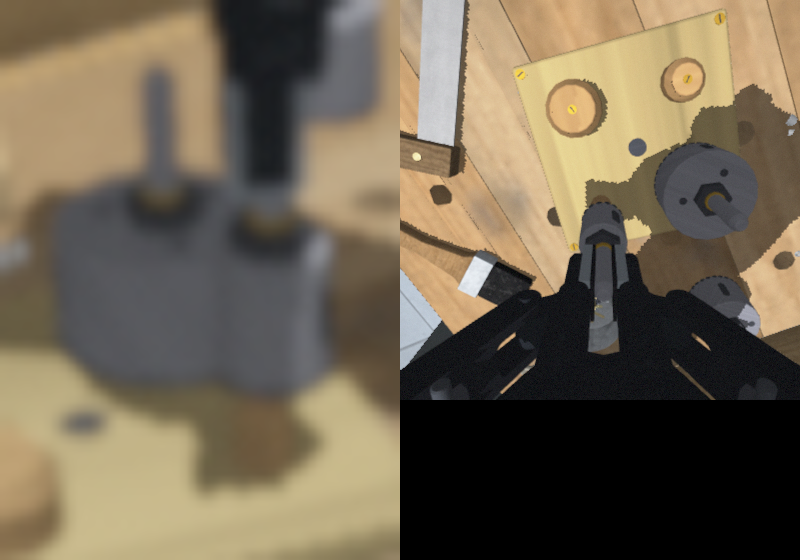

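```bash
python3 - <<'E'
from h import *
from workcell import camera,sensors
import pickle
F=pickle.load(open("F.pkl","rb"));w=camera("wrist");o=sensors.get_obs()
a=np.radians(o["tcp_rot"][2]);tx=np.array([np.cos(a),np.sin(a)])
P=np.array(o["ee_pos"][:2]);zb=o["ee_pos"][2]-.0595
for x in(-6,-4,-2,0,2): print(x,proj(w,[*(P+tx*(.016+x/1e3)),zb])+[280,0],proj(w,[*(P+tx*(.016+x/1e3)),zb+.04])+[280,0])
print("xl top ctr",proj(w,[*F["xl"],.055])+[280,0])
g=cv2.cvtColor(w["img"],cv2.COLOR_RGB2GRAY).astype(int);print(list(zip(range(195,245),g[195:245,314:319].mean(1).astype(int))))
E
```

```text
-6 [603.39781869 206.03240738] [602.47825705 227.54466608]
-4 [603.39544633 203.54530003] [602.47206971 224.59963569]
-2 [603.39305989 201.04343969] [602.46583773 221.63336305]
0 [603.39065925 198.52669471] [602.45956065 218.64561751]
2 [603.38824428 195.99493186] [602.45323795 215.63616504]
xl top ctr [710.65760031 197.6868537 ]
[(195, np.int64(97)), (196, np.int64(89)), (197, np.int64(79)), (198, np.int64(74)), (199, np.int64(74)), (200, np.int64(74)), (201, np.int64(70)), (202, np.int64(58)), (203, np.int64(57)), (204, np.int64(68)), (205, np.int64(68)), (206, np.int64(68)), (207, np.int64(70)), (208, np.int64(71)), (209, np.int64(70)), (210, np.int64(70)), (211, np.int64(69)), (212, np.int64(70)), (213, np.int64(70)), (214, np.int64(71)), (215, np.int64(70)), (216, np.int64(69)), (217, np.int64(69)), (218, np.int64(70)), (219, np.int64(70)), (220, np.int64(69)), (221, np.int64(70)), (222, np.int64(70)), (223, np.int64(71)), (224, np.int64(80)), (225, np.int64(84)), (226, np.int64(80)), (227, np.int64(79)), (228, np.int64(82)), (229, np.int64(80)), (230, np.int64(77)), (231, np.int64(66)), (232, np.int64(51)), (233, np.int64(35)), (234, np.int64(34)), (235, np.int64(36)), (236, np.int64(35)), (237, np.int64(39)), (238, np.int64(41)), (239, np.int64(39)), (240, np.int64(40)), (241, np.int64(40)), (242, np.int64(41)), (243, np.int64(43)), (244, np.int64(49))]
```

Both views agree: the saw sits about 3.5 mm back in the grip (tool −x) and 2 mm off in y. I'll correct that and lower.

```bash
python3 -m handwheel '{"gripper":[-1,-1,-1,-1,-1,-1],"slide":[[4,-2,0],[0,0,0],[0,0,8],[0,0,7],[0,0,0],[0,0,0]],"yaw":[0,0,0,0,0,0]}' 60
python3 -m handwheel '{"gripper":[-1,-1,-1,-1,-1,-1],"slide":[[0,0,5],[0,0,5],[0,0,4],[0,0,2],[0,0,0],[0,0,0]],"yaw":[0,0,0,0,0,0]}' 60
python3 - <<'E'
from h import *
from workcell import sensors
import pickle
F=pickle.load(open("F.pkl","rb"));o=sensors.get_obs();print(go(o,*F["s"],.0745))
E
```

```text
time: 12.9
ee_pos: [0.4216, 0.3131, 0.089]
tcp_rot: [-179.0, -0.6, 64.3]
wrist_force: [-0.5, -0.3, -1.2]
opening: 0.0089
grasp_force: 59.0
time: 13.4
ee_pos: [0.422, 0.3138, 0.0745]
tcp_rot: [-179.1, -0.7, 64.3]
wrist_force: [-2.0, -0.9, 4.8]
opening: 0.0087
grasp_force: 59.8
[-4.2  1.  -0. ]
```

```bash
python3 -m handwheel '{"gripper":[-0.2,-0.2,-0.2,-0.2,-0.2,-0.2,-0.2,-0.2],"slide":[[0,0,0],[0,0,0],[0,0,0],[0,0,-5],[0,0,-30],[0,0,-40],[0,0,-35],[0,0,0]],"yaw":[0,0,0,0,0,0,0,0]}' 60
python3 - <<'E'
from h import *
from workcell import sensors
o=sensors.get_obs();print(np.round(o["q"],1),o["tcp_rot"][2],go(o,.486,.155,.18))
E
```

```text
time: 14.07
ee_pos: [0.4248, 0.3129, 0.1915]
tcp_rot: [-179.3, -1.1, 64.2]
wrist_force: [1.3, 0.4, 0.5]
opening: 0.0339
grasp_force: 0.0
[ 35.8   0.6   1.1  89.8   1.1 151.5] 64.24981830548845 [-115.8  123.8    7.8]
```

```bash
python3 -m handwheel '{"gripper":[-0.2,-0.2,-0.2,-0.2,-0.2,-0.2,-0.2],"slide":[[-23,25,0],[-23,25,0],[-23,25,2],[-23,25,3],[-24,24,3],[0,0,0],[0,0,0]],"yaw":[0,0,0,0,0,0,0]}' 60
cat >> h.py <<'E'
def grey(w,x,y,z=.065,h=60,lo=15,hi=150):
    g=cv2.cvtColor(w["img"],cv2.COLOR_RGB2HSV);u,v=proj(w,[x,y,z]).astype(int)
    m=cv2.inRange(g[v-h:v+h,u-h:u+h],(0,0,lo),(179,60,hi));n,l,st,ce=cv2.connectedComponentsWithStats(m)
    return [(st[i]+[u-h,v-h,0,0,0]).tolist() for i in range(1,n) if st[i,4]>80]
E
python3 - <<'E'
from h import *
from workcell import sensors,camera
import pickle
w=camera("wrist");o=sensors.get_obs();pickle.dump(w,open("w10.pkl","wb"))
print(o["ee_pos"],o["tcp_rot"],go(o,.486,.155,.0585))
for z in(.09,.048,.04,0): print(z,proj(w,[.486,.155,z]))
print(grey(w,.486,.155,hi=255))
# where expected silhouette of cup top disc
th=np.linspace(0,6.28,90)
for z,r in((.04,.028),(0,.028)):
    q=np.array([proj(w,[.486+r*np.cos(t),.155+r*np.sin(t),z]) for t in th]);print(q.min(0),q.max(0))
E
```

```text
time: 14.65
ee_pos: [0.4846, 0.1521, 0.1726]
tcp_rot: [-179.1, -0.6, 64.1]
wrist_force: [0.5, 0.7, -0.1]
opening: 0.0337
grasp_force: 0.0
[0.48438975 0.15313353 0.17277457] [-179.07794539   -0.65939718   64.1545688 ] [  1.1   2.5 114.3]
0.09 [323.8980368  204.44078305]
0.048 [324.4847307  190.28073083]
0.04 [324.5779995  188.02965741]
0 [324.97895241 178.35252542]
[[289, 153, 55, 59, 2500], [274, 244, 19, 11, 137], [354, 246, 16, 9, 114]]
[296.98211517 160.60355222] [352.26616007 213.79033027]
[300.60355101 153.94852695] [349.42588514 201.44245689]
```

```bash
python3 -m handwheel '{"gripper":[-0.2,-0.2,-0.2,-0.2,-0.2,-0.2],"slide":[[3,-5,20],[0,0,35],[0,0,30],[0,0,20],[0,0,9],[0,0,0]],"yaw":[0,0,0,0,0,0]}' 40
python3 -m handwheel '{"gripper":[-1,-1,-1,-1,-1,-1],"slide":[[0,0,0],[0,0,0],[0,0,0],[0,0,0],[0,0,0],[0,0,0]],"yaw":[0,0,0,0,0,0]}' 60
python3 -m handwheel '{"gripper":[-1,-1,-1,-1,-1],"slide":[[0,0,-20],[0,0,-40],[0,0,-40],[0,0,-25],[0,0,0]],"yaw":[0,0,0,0,0]}' 60
python3 - <<'E'
from h import *
from workcell import sensors
import pickle
F=pickle.load(open("F.pkl","rb"));o=sensors.get_obs();print(o["tcp_rot"],go(o,*F["l"],.185))
E
```

```text
time: 15.2
ee_pos: [0.4785, 0.1611, 0.057]
tcp_rot: [-178.9, -0.5, 64.3]
wrist_force: [-0.9, 0.6, -0.5]
opening: 0.0343
grasp_force: 0.0
time: 15.7
ee_pos: [0.4807, 0.1608, 0.0602]
tcp_rot: [-179.2, -0.8, 64.3]
wrist_force: [-1.4, 1.5, 6.8]
opening: 0.0088
grasp_force: 59.3
time: 16.12
ee_pos: [0.4831, 0.1587, 0.19]
tcp_rot: [-179.4, -1.0, 64.2]
wrist_force: [0.7, -0.7, -1.7]
opening: 0.009
grasp_force: 58.9
[-179.44593644   -0.98051141   64.23771475] [ 188.5 -140.9    9.6]
```

```bash
python3 -m handwheel '{"gripper":[-1,-1,-1,-1,-1,-1,-1,-1],"slide":[[23.5,-17.5,0],[23.5,-17.5,0],[23.5,-17.5,0],[23.5,-17.5,0],[23.5,-17.5,0],[23.5,-17.5,0],[23.5,-17.5,0],[23.5,-17.5,0]],"yaw":[0,0,0,0,0,0,0,0]}' 60
python3 -m handwheel '{"gripper":[-1,-1],"slide":[[0,0,0],[0,0,0]],"yaw":[0,0]}' 60
python3 - <<'E'
from h import *
from workcell import sensors
import pickle
F=pickle.load(open("F.pkl","rb"));o=sensors.get_obs();print(o["tcp_rot"],go(o,*F["l"],.105))
E
```

```text
time: 16.78
ee_pos: [0.4361, 0.3896, 0.1874]
tcp_rot: [-179.1, -0.6, 64.2]
wrist_force: [0.2, -0.6, -1.4]
opening: 0.0085
grasp_force: 58.9
time: 16.95
ee_pos: [0.436, 0.3894, 0.1869]
tcp_rot: [-179.1, -0.6, 64.4]
wrist_force: [0.2, -0.3, -1.3]
opening: 0.0086
grasp_force: 58.9
[-179.0531956    -0.5588818    64.37635497] [ 0.5  3.  81.9]
```

Lower to just above the plug, then measure the in-hand offset from the rim rows in the wrist image and the scene silhouette.

```bash
cat >> h.py <<'E'
def held(w,s,o,F,r,h):
    R=Rotation.from_euler("xyz",o["tcp_rot"],degrees=True).as_matrix();tx,ty=R[:,0],R[:,1];P=np.array(o["ee_pos"]);zb=P[2]-h
    T=np.array([*P[:2],zb])
    for x in(-6,-4,-2,0,2,4): 
        q=T+tx*(r+x/1e3);print(x,"teeth row",proj(w,q)[1].round(1),"rim row",proj(w,q+[0,0,.04])[1].round(1))
    u,v=proj(w,T+[0,0,.04]).astype(int);g=cv2.cvtColor(w["img"],cv2.COLOR_RGB2GRAY).astype(int)
    v0=int(proj(w,T+tx*(r+.008))[1])-4;print("col",u+6,"from row",v0,g[v0:v0+45,u+5:u+9].mean(1).astype(int).tolist())
    c=T+[0,0,.012];c[:2]=F;a=proj(s,c);u,v=a.round().astype(int);hs=cv2.cvtColor(s["img"],cv2.COLOR_RGB2HSV)[v-1:v+2,:,1].mean(0).astype(int)
    k=proj(s,c+np.array([r,0,0]));q=np.array([proj(s,c+[r*np.cos(t),r*np.sin(t),0]) for t in np.linspace(0,6.28,60)])
    print("scene expect L,R",q[:,0].min().round(1),q[:,0].max().round(1));L=int(q[:,0].min());M=int(q[:,0].max())
    print("L from",L-10,hs[L-10:L+12].tolist(),"R from",M-10,hs[M-10:M+12].tolist())
E
python3 -m handwheel '{"gripper":[-1,-1,-1,-1,-1],"slide":[[0,3,30],[0,0,30],[0,0,20],[0,0,0],[0,0,0]],"yaw":[0,0,0,0,0]}' 60
python3 - <<'E'
from h import *
from workcell import sensors,camera
import pickle
F=pickle.load(open("F.pkl","rb"));w=camera("wrist");s=camera("scene");o=sensors.get_obs();pickle.dump((w,s,o),open("w11.pkl","wb"))
print(o["ee_pos"],go(o,*F["l"],.0752));held(w,s,o,F["l"],.028,.0602)
E
```

```text
time: 17.37
ee_pos: [0.4384, 0.3872, 0.1074]
tcp_rot: [-179.0, -0.5, 64.2]
wrist_force: [-0.7, -0.2, -1.2]
opening: 0.0089
grasp_force: 58.9
[0.43936452 0.38835554 0.1098478 ] [ 0.3 -1.3 34.7]
-6 teeth row 189.7 rim row 208.6
-4 teeth row 187.2 rim row 205.5
-2 teeth row 184.5 rim row 202.4
0 teeth row 181.9 rim row 199.3
2 teeth row 179.3 rim row 196.1
4 teeth row 176.6 rim row 192.9
col 329 from row 167 [207, 207, 207, 207, 205, 188, 136, 99, 99, 98, 98, 100, 97, 89, 77, 72, 72, 69, 63, 63, 69, 70, 71, 71, 72, 69, 69, 71, 70, 69, 70, 69, 71, 69, 70, 78, 122, 168, 177, 179, 177, 176, 168, 133, 100]
scene expect L,R 259.6 285.5
L from 249 [91, 88, 90, 89, 88, 89, 90, 94, 100, 104, 90, 51, 7, 13, 14, 16, 15, 16, 17, 14, 15, 15] R from 275 [14, 15, 14, 13, 13, 14, 14, 15, 14, 13, 8, 14, 33, 37, 34, 29, 26, 25, 23, 22, 22, 21]
```

```bash
python3 -m handwheel '{"gripper":[-1,-1,-1,-1,-1,-1],"slide":[[2.5,-1.5,0],[0,0,0],[0,0,10],[0,0,8],[0,0,0],[0,0,0]],"yaw":[0,0,0,0,0,0]}' 60
python3 -m handwheel '{"gripper":[-1,-1,-1,-1,-1,-1],"slide":[[0,0,6],[0,0,5],[0,0,4],[0,0,1.5],[0,0,0],[0,0,0]],"yaw":[0,0,0,0,0,0]}' 60
python3 - <<'E'
from h import *
from workcell import sensors
import pickle
F=pickle.load(open("F.pkl","rb"));o=sensors.get_obs();print(go(o,*F["l"],.0752))
E
```

```text
time: 17.97
ee_pos: [0.4377, 0.3913, 0.089]
tcp_rot: [-179.0, -0.5, 64.3]
wrist_force: [0.0, 0.3, -1.1]
opening: 0.0087
grasp_force: 58.9
time: 18.47
ee_pos: [0.4381, 0.3924, 0.0752]
tcp_rot: [-179.1, -0.8, 64.3]
wrist_force: [-4.4, -0.9, 11.1]
opening: 0.0087
grasp_force: 60.5
[-2.3  1.1  0. ]
```

Seated at 0.0752, as expected. I'll release it and go to saw_m.

```bash
python3 -m handwheel '{"gripper":[-0.2,-0.2,-0.2,-0.2,-0.2,-0.2,-0.2,-0.2],"slide":[[0,0,0],[0,0,0],[0,0,0],[0,0,-5],[0,0,-30],[0,0,-40],[0,0,-40],[0,0,0]],"yaw":[0,0,0,0,0,0,0,0]}' 60
python3 - <<'E'
from h import *
from workcell import sensors
o=sensors.get_obs();print(o["tcp_rot"],go(o,.634,.145,.175))
E
```

```text
time: 19.13
ee_pos: [0.4409, 0.3913, 0.1973]
tcp_rot: [-179.3, -1.2, 64.2]
wrist_force: [1.1, 1.5, 1.9]
opening: 0.0343
grasp_force: 0.0
[-179.32354441   -1.20133659   64.24680018] [-138.3  281.2   16.1]
```

```bash
python3 -m handwheel '{"gripper":[-0.2,-0.2,-0.2,-0.2,-0.2,-0.2,-0.2,-0.2],"slide":[[-16,31,0],[-16,31,0],[-16,31,0],[-16,31,0],[-15,31,2],[-15,31,2],[-15,31,2],[-15,31,2]],"yaw":[0,0,0,0,0,0,0,0]}' 60
python3 -m handwheel '{"gripper":[-0.2,-0.2,-0.2],"slide":[[-14,32,2],[0,0,0],[0,0,0]],"yaw":[0,0,0]}' 60
python3 - <<'E'
from h import *
from workcell import sensors,camera
import pickle
w=camera("wrist");o=sensors.get_obs();pickle.dump(w,open("w12.pkl","wb"))
X=(.634,.145);print(o["tcp_rot"],go(o,*X,.0585),grey(w,*X,hi=255))
th=np.linspace(0,6.28,90)
for z,r in((.04,.022),(0,.022)):
    q=np.array([proj(w,[X[0]+r*np.cos(t),X[1]+r*np.sin(t),z]) for t in th]);print(q.min(0),q.max(0))
E
```

```text
time: 19.8
ee_pos: [0.6095, 0.1692, 0.1753]
tcp_rot: [-179.1, -0.7, 64.2]
wrist_force: [-0.2, 0.7, -0.2]
opening: 0.0342
grasp_force: 0.0
time: 20.05
ee_pos: [0.632, 0.1426, 0.1718]
tcp_rot: [-179.0, -0.6, 64.1]
wrist_force: [-0.4, 0.0, -0.7]
opening: 0.0338
grasp_force: 0.0
[-179.04104627   -0.62693984   64.1674103 ] [  1.    3.7 113.7] [[302, 159, 44, 50, 1602], [277, 245, 16, 10, 120], [354, 245, 17, 10, 132]]
[303.68663846 166.93453758] [347.23950393 208.79780845]
[306.55883641 159.52452375] [345.01023016 196.90363296]
```

```bash
python3 -m handwheel '{"gripper":[-0.2,-0.2,-0.2,-0.2,-0.2,-0.2],"slide":[[-1,2.5,20],[0,0,35],[0,0,30],[0,0,20],[0,0,8],[0,0,0]],"yaw":[0,0,0,0,0,0]}' 40
python3 -m handwheel '{"gripper":[-1,-1,-1,-1,-1,-1],"slide":[[0,0,0],[0,0,0],[0,0,0],[0,0,0],[0,0,0],[0,0,0]],"yaw":[0,0,0,0,0,0]}' 60
python3 -m handwheel '{"gripper":[-1,-1,-1,-1,-1],"slide":[[0,0,-20],[0,0,-40],[0,0,-40],[0,0,-25],[0,0,0]],"yaw":[0,0,0,0,0]}' 60
python3 - <<'E'
from h import *
from workcell import sensors
import pickle
F=pickle.load(open("F.pkl","rb"));o=sensors.get_obs();print(o["tcp_rot"],go(o,*F["m"],.185))
E
```

```text
time: 20.6
ee_pos: [0.6304, 0.1451, 0.0578]
tcp_rot: [-178.9, -0.5, 64.3]
wrist_force: [-0.7, -0.2, 0.5]
opening: 0.0341
grasp_force: 0.0
time: 21.1
ee_pos: [0.6329, 0.1446, 0.0617]
tcp_rot: [-179.2, -0.8, 64.3]
wrist_force: [-2.1, 0.9, 6.5]
opening: 0.0086
grasp_force: 59.0
time: 21.52
ee_pos: [0.6352, 0.1423, 0.1921]
tcp_rot: [-179.5, -1.0, 64.2]
wrist_force: [1.3, 0.3, -0.9]
opening: 0.0087
grasp_force: 58.9
[-179.53412922   -0.98882492   64.2419079 ] [ 156.7 -205.4   11.5]
```

```bash
python3 -m handwheel '{"gripper":[-1,-1,-1,-1,-1,-1,-1,-1],"slide":[[19.5,-25.5,0],[19.5,-25.5,0],[19.5,-25.5,0],[19.5,-25.5,0],[19.5,-25.5,0],[19.5,-25.5,0],[19.5,-25.5,0],[19.5,-25.5,0]],"yaw":[0,0,0,0,0,0,0,0]}' 60
python3 -m handwheel '{"gripper":[-1,-1,-1,-1,-1],"slide":[[0,0,0],[0,0,30],[0,0,25],[0,0,20],[0,0,0]],"yaw":[0,0,0,0,0]}' 60
python3 - <<'E'
from h import *
from workcell import sensors,camera
import pickle
F=pickle.load(open("F.pkl","rb"));w=camera("wrist");s=camera("scene");o=sensors.get_obs();pickle.dump((w,s,o),open("w13.pkl","wb"))
print(o["ee_pos"],go(o,*F["m"],.0767));held(w,s,o,F["m"],.022,.0617)
E
```

```text
time: 22.18
ee_pos: [0.5163, 0.3723, 0.1892]
tcp_rot: [-179.1, -0.6, 64.2]
wrist_force: [0.4, 0.9, -2.1]
opening: 0.0085
grasp_force: 59.0
time: 22.6
ee_pos: [0.5148, 0.3711, 0.1093]
tcp_rot: [-178.9, -0.3, 64.3]
wrist_force: [-0.6, -0.0, -2.1]
opening: 0.0086
grasp_force: 59.0
[0.51626545 0.37196494 0.11425863] [ 1.3  2.1 37.5]
-6 teeth row 197.7 rim row 218.4
-4 teeth row 195.1 rim row 215.4
-2 teeth row 192.5 rim row 212.3
0 teeth row 189.9 rim row 209.2
2 teeth row 187.3 rim row 206.1
4 teeth row 184.7 rim row 203.0
col 330 from row 175 [182, 131, 96, 97, 95, 94, 95, 96, 93, 91, 83, 82, 81, 81, 72, 60, 66, 73, 71, 71, 71, 70, 69, 72, 72, 73, 71, 71, 72, 70, 71, 72, 88, 118, 144, 160, 156, 103, 112, 127, 114, 83, 84, 83, 84]
scene expect L,R 252.9 271.9
L from 242 [98, 98, 98, 99, 98, 100, 100, 101, 100, 93, 67, 24, 8, 13, 16, 15, 18, 21, 18, 17, 15, 14] R from 261 [17, 15, 14, 14, 16, 14, 15, 14, 14, 11, 7, 26, 47, 52, 62, 60, 54, 68, 82, 56, 11, 10]
```

```bash
python3 -m handwheel '{"gripper":[-1,-1,-1,-1,-1,-1],"slide":[[1,2,0],[0,0,0],[0,0,11],[0,0,9],[0,0,0],[0,0,0]],"yaw":[0,0,0,0,0,0]}' 60
python3 -m handwheel '{"gripper":[-1,-1,-1,-1,-1,-1],"slide":[[0,0,6],[0,0,5],[0,0,4],[0,0,2.5],[0,0,0],[0,0,0]],"yaw":[0,0,0,0,0,0]}' 60
python3 - <<'E'
from h import *
from workcell import sensors
import pickle
F=pickle.load(open("F.pkl","rb"));o=sensors.get_obs();print(go(o,*F["m"],.0767))
E
```

```text
time: 23.2
ee_pos: [0.5181, 0.3725, 0.0934]
tcp_rot: [-179.0, -0.5, 64.3]
wrist_force: [-0.3, -0.4, -0.8]
opening: 0.0089
grasp_force: 59.0
time: 23.7
ee_pos: [0.5184, 0.3731, 0.0769]
tcp_rot: [-179.1, -0.6, 64.3]
wrist_force: [-0.3, 0.1, -1.2]
opening: 0.0085
grasp_force: 59.0
[-0.2  0.1  0.2]
```

```bash
python3 -m handwheel '{"gripper":[-1,-1,-1,-1],"slide":[[0,0,1],[0,0,0],[0,0,0.5],[0,0,0]],"yaw":[0,0,0,0]}' 60
python3 -m handwheel '{"gripper":[-0.2,-0.2,-0.2,-0.2,-0.2,-0.2,-0.2,-0.2],"slide":[[0,0,0],[0,0,0],[0,0,0],[0,0,-5],[0,0,-30],[0,0,-40],[0,0,-40],[0,0,0]],"yaw":[0,0,0,0,0,0,0,0]}' 60
python3 -m handwheel '{"gripper":[0,0,0,0,0],"slide":[[-20,25,-10],[-25,25,-10],[-25,25,-10],[-25,25,0],[0,0,0]],"yaw":[0,0,0,0,0]}'
python3 - <<'E'
from h import *
from workcell import camera
w=camera("wrist");s=camera("scene")
im=np.zeros((600,800,3),np.uint8);im[:,:400]=cv2.resize(s["img"][140:245,240:310+0],(400,600),interpolation=cv2.INTER_CUBIC)
im[:500,400:]=cv2.resize(w["img"][:,60:380],(400,500))
cv2.imwrite("pics/fin.png",im[:,:,::-1])
E
```

```text
time: 24.03
ee_pos: [0.5186, 0.3735, 0.0767]
tcp_rot: [-179.1, -0.7, 64.3]
wrist_force: [-2.6, -0.9, 7.5]
opening: 0.0088
grasp_force: 60.1
time: 24.7
ee_pos: [0.5213, 0.3722, 0.1997]
tcp_rot: [-179.4, -1.2, 64.2]
wrist_force: [1.2, 1.2, 1.1]
opening: 0.0343
grasp_force: 0.0
time: 25.12
ee_pos: [0.5705, 0.2368, 0.2189]
tcp_rot: [-179.2, -0.6, 64.0]
wrist_force: [-0.0, 0.2, -0.5]
opening: 0.043
grasp_force: 0.0
```

View pics/fin.png

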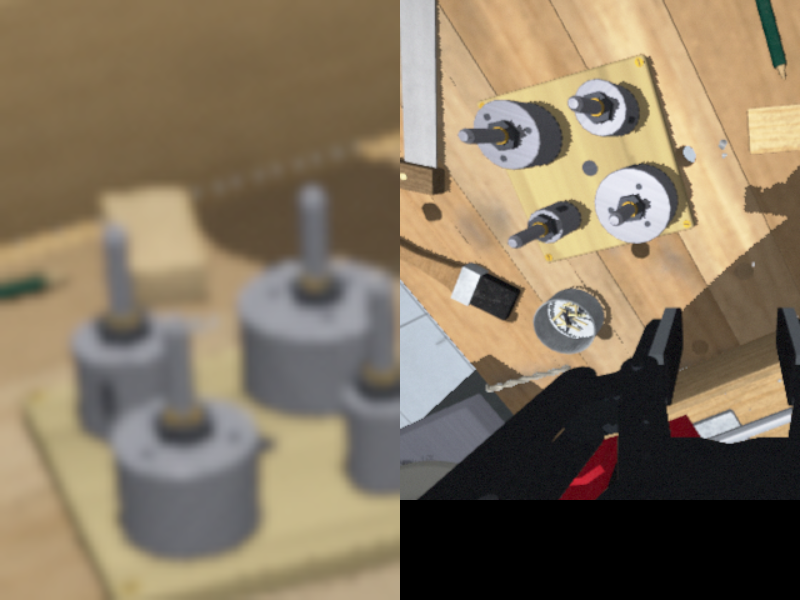

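The final view shows all four saws upright and flat on the board, each at its own plug: l (515,130), m (605,108), s (555,222) and xl (633,203). The tin is at (570,318), and the gripper is clear and empty, so I'm handing in.

```bash
python3 -c "
from workcell import ticket
print(ticket.job_done())"
```

```text
the job is handed in; nothing more can be done
None
```

All four hole saws are seated upright and fully down over their matching plugs; I never touched the tin, bench dog or purple look-alike, and I handed the job in at about 25 s of the 104 s limit (no verdict was shown).

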